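# Fetch a fixture block from the tilt-out bin for scanning

## Task

Tilt the bin that holds the orange fixture block forward on its bottom pivot, take the block out and set it gently upright inside the white ring of the scan turntable; only then push the orange guard along its rail fully shut, until its latch clicks and holds. Finish with both bins tipped back shut; never tilt out the bin with the steel roller, leave the roller in it, and leave the other things on the bench where they are.

Things in the scene. Friction and masses are not known exactly. Their poses are not given: they have to be found in the camera images.
- bin_bank: bank of two tilt-out bins side by side. Origin on the bench under the middle of the bins' pivot line; x to its back, y to its left, z up. Grey plinth 34 mm high; above it clear panels 5 mm thick: sides, middle, back, roof; x = 7 to 130 mm, y to +-153 mm, top 143 mm, roof's front edge at x = 24 mm. The bins close its front; a shut bin's contents are seen through the roof but not reachable
- left_bin (a joint): tilt of the left bin (pivot at y = +73 mm of the bank), rad: 0 shut, 0.75 fully out (stop); its top goes to the bank's -x and down. 0.4 kg, no spring, little friction: below about 0.5 rad it falls shut by itself, above it falls open and stays. Pressing on its floor when open tips it shut
- right_bin (a joint): tilt of the right bin (pivot at y = -73 mm of the bank), the same in every way
- left_hinge (a point): middle of the left bin's pivot axis (along y), 40 mm above the bench, fixed to the bank. Bin in its own frame (origin here, axes the bank's when shut, turning with the bin): blue front panel x = 0 to 6, up to z = 85 mm, 138 mm wide; floor top z = 5, x = 6 to 91 mm; back wall x = 91 to 95, up to z = 70 mm; side walls up to z = 70, 130 mm apart inside; open top
- right_hinge (a point): the same for the right bin, which is identical
- left_bar (a point): middle of the left bin's handle: round steel bar 8 mm thick, 90 mm long along y, at x = -36, z = 80 mm in the bin's frame; between bar and blue panel a 32 mm gap, open from above and below; 8 mm stays join its ends (y = +-45 mm) to the panel. Moves and turns with the bin
- right_bar (a point): the same for the right bin
- block: orange fixture block, the part wanted, 0.1 to 0.17 kg; 36 (x) by 32 (y) by 44 mm (z); slot along y in its top, 12 mm wide, 14 mm deep; dark bores in its x faces. Origin: centre of underside. Starts upright in one of the bins, y faces within 0.2 rad of facing the bin's side walls; when the bin is out it has slid against the blue panel and leans with the bin
- roller: polished steel roller standing in the other bin, 28 mm diameter, 35 mm high; origin at the centre of its underside. Not wanted
- turntable: round scan turntable, fixed: 190 mm diameter, black top 45 mm above the bench with a white ring of 60 mm radius. Origin on the bench under its axis, z up. At its -x side a rail along y (centre x = -125 mm, 30 mm wide, 16 mm high, y = -140 to +280 mm) carries the guard; a red post, 90 mm high, at y = -137 mm holds the latch's spring ball
- guard (a joint): travel of the guard to the turntable's -y, m: 0 open, 0.160 shut against its stop. Starts anywhere from 0.02 to 0.075. Friction about 1.5 N. From about 0.141 to 0.150 the latch's spring ball resists with 8 to 12 N; past that it clicks over and the force drops; push on to the stop, where the ball traps the guard. Let go before the click, it is not latched
- guard_post (a point): middle of the push face (+y face) of the black post at the guard's open end, 70 mm above the bench; axes as the turntable's; push it to -y. The face is 24 mm wide in x and reaches from 18 to 108 mm above the bench. From the post the guard, a translucent orange panel 6 mm thick, 190 mm long, 108 mm high, extends to -y
- spray: blue and white spray can, 52 mm diameter, 150 mm high, bystander; origin at the centre of its underside
- circuit_board: green circuit board 130 x 85 mm lying on the bench, bystander; origin at the centre of its underside
- screwdriver: red screwdriver, 170 mm long, lying on the bench, bystander
- ball_standard: white ball on a dark steel stem and foot, 56 mm diameter, 75 mm high, bystander; origin at the centre of its underside
- marker_cup: white plastic cup, 70 mm diameter, 50 mm high, bystander; origin at the centre of its underside

How it is judged:
On the way, in this order (a step that is already met when the one before it is completed fails the run):
1. the bin that holds the block is tilted out, the block still in it (((distance between block and left_hinge below 0.09 m and value of joint left_bin above 0.6 rad) or (distance between block and right_hinge below 0.09 m and value of joint right_bin above 0.6 rad))), for 0.2 s.
2. the block stands upright and released inside the white ring of the turntable, the guard not yet latched (horizontal distance between block and turntable below 0.037 m and z of block in the frame of turntable between 0.042 and 0.049 m and angle between block's own z axis and vertical below 0.1 rad and linear speed of block below 0.02 m/s and contact force between the fingers and block below 0.1 N and value of joint guard below 0.14 m), for 0.2 s.
3. the guard is latched (value of joint guard above 0.154 m), for 0.2 s.
At the end, for the whole second after the job is handed in: The block stands upright (within 0.1 rad) and at rest on the turntable, its centre within 37 mm of the axis (whole block inside the white ring); the guard is latched (travel over 0.154 m); both bins are shut (under 0.06 rad); nothing is held (horizontal distance between block and turntable below 0.037 m and z of block in the frame of turntable between 0.042 and 0.049 m and angle between block's own z axis and vertical below 0.1 rad and linear speed of block below 0.02 m/s and value of joint guard above 0.154 m and value of joint each of left_bin, right_bin below 0.06 rad); the robot touches nothing.
It fails at once if the bin with the roller is tilted out (over 0.35 rad) ((distance between roller and left_hinge below 0.09 m and value of joint left_bin above 0.35 rad) or (distance between roller and right_hinge below 0.09 m and value of joint right_bin above 0.35 rad)).
It fails at once if the roller is moved by more than 50 mm (distance of roller from where it was at the start of the episode above 0.05 m).
It fails at once if the block is dropped or slammed on the turntable (over 45 N) (contact force between block and turntable above 45 N).
It fails at once if a bystander is moved by more than 40 mm (distance of any of spray, circuit_board, screwdriver, ball_standard, marker_cup from where it was at the start of the episode above 0.04 m).
It also fails if it takes over 72 s, if anything falls off the work surface, if the arm or the gripper's body presses on something with over 40 N, if the wrist force passes 120 N, or if a joint passes its speed limit or range.

## Robot

A 7-joint arm with a two-finger parallel gripper is mounted at the origin on the work surface. World frame = base frame: x ahead of the robot, y to its left, z up, the work surface at z = 0. Lengths are in m, angles in rad, forces in N, time in s.
With the tool pointing down it reaches from about 0.425 to 0.95 m from the base axis. Payload 4.7 kg.
Tool frame: the origin (TCP) lies on the centre line of the jaws, within the pads' length; the fingertips stand robot.nose_length ahead of it and the grasp point (between the pads) lies 8 mm behind it (robot.nose_length is the distance from the TCP to the fingertips, in m); z points along the fingers, y is the line along which they close (so a half turn about z gives the same grasp; the last joint's range is limited). The gripper opens to 85 mm and grips with 20 to 120 N. Pads are 22 mm wide; open, the fingers measure 114 mm over their backs; the gripper's body (76 mm by 85 mm) begins 54 mm behind the grasp point. The pads swing forward as they close: fully open they stand 13 mm farther back than shut.
Start: joints at [1.106, 0.469, -0.049, 1.532, 0.024, 1.141, -0.082], TCP at [0.285, -0.612, 0.242] pointing down, gripper open.
Joint ranges: [-2.59, 2.59], [-0.33, 1.99], [-1.39, 1.29], [0.1, 2.45], [-1.04, 4.18], [0.21, 1.99], [-2.66, 2.66]. Speed limits (rad/s): [2.57, 2.57, 3.14, 3.14, 3.14, 3.14, 3.14].

## Interface

Orientations are given as [roll, pitch, yaw] about the fixed x, y, z axes, in that order (R = Rz(yaw) Ry(pitch) Rx(roll)).
In Python, from plant import robot gives the robot as it stands. Calls block until the motion is done:
- robot.goto(position, orientation): joint-space move of the TCP to a pose.
- robot.move_straight(position, vel=0.15, attitude=None, contact_N=None): straight line of the TCP; attitude=None keeps the orientation; vel is the mean speed in m/s. With contact_N (N) it stops when the force on the tool has changed by that much, and returns True; else False.
- robot.move_joints(angles): joint-space move.
- robot.grip(opening, strength=None): opening from 0.0 (shut) to 1.0 (fully open); strength is the grip in N (None keeps the last); returns when the fingers have stopped.
- robot.sleep(seconds).
- robot.inverse_kinematics(position, orientation): joint angles nearest the present ones, or None.
- robot.sense(): the state.
- robot.grab_frame(name): name is "scene" or "side" or "wrist"; returns a dict with "image" (420x560x3 uint8, red, green, blue), "range_z" (420x560 float32, m along the optical axis (not along the pixel's ray), 0 where there is no reading), "fx", "fy", "cx", "cy" (pixels), "R" (3x3) and "t" (3): a world point X has camera coordinates R X + t. Camera axes: x right, y down, z forward; pixel columns grow to the right and rows downward; lengths in m; the calibration is good to about 2 mm. A picture is of the moment at which its call begins.
A pose or a line that the arm cannot do raises robot.IKError and nothing moves.
- robot.close_job(): hands the job in; it is judged then, once.
The state is a dict: "t": time; "joint_pos": joint angles; "joint_velocities": joint speeds; "effort": joint torques, N m; "tcp_pos": TCP position; "tcp_rot": TCP orientation; "wrist_force": force on the tool from outside, world axes, zero at the start; "torque": the same for the moment, N m; "opening": opening from 0.0 (shut) to 1.0 (fully open); "gripper_force": force on a finger pad.
Only numpy, scipy, OpenCV 4.12 (cv2) and the standard library are available. Lean on these libraries where they do the work, as an engineer would, in place of code of your own. Each camera call takes 0.05 s, during which the arm holds its last target. There are 200 camera calls.

## Working session

There is one attempt and no reset: what is moved stays moved. The work goes in short steps, each a Python script; the robot and the scene stay as the last script left them, time stands still between calls to the robot, and variables do not carry over. Pictures are saved under pics/ and viewed, at most 10 in all, crops included, and the job is handed in when it is done.

```bash
mkdir -p pics
cat > h.py <<'E'
import numpy as np, cv2, pickle
from plant import robot
def snap(n,tag):
    f=robot.grab_frame(n); pickle.dump(f,open(f'pics/{tag}.pkl','wb'))
    cv2.imwrite(f'pics/{tag}.png',cv2.resize(f['image'][:,:,::-1],(800,600),interpolation=cv2.INTER_CUBIC)); return f
def px(f,u,v,z=None,plane=None):
    # pixel (original) -> world using depth or plane height
    d=np.array([(u-f['cx'])/f['fx'],(v-f['cy'])/f['fy'],1.]); R=np.array(f['R']);t=np.array(f['t'])
    c=-R.T@t; w=R.T@d
    if plane is not None: return c+w*(plane-c[2])/w[2]
    if z is None: z=f['range_z'][int(round(v)),int(round(u))]
    return c+w*z
def cloud(f):
    v,u=np.mgrid[0:420,0:560]; z=f['range_z']
    P=np.stack([(u-f['cx'])/f['fx']*z,(v-f['cy'])/f['fy']*z,z],-1)
    return (P-np.array(f['t']))@np.array(f['R'])
E
python3 - <<'E'
from h import *
for n in('scene','side'):
    f=snap(n,n); print(n,f['fx'],-np.array(f['R']).T@f['t'],np.array(f['R'])[2])
s=robot.sense(); print(s['t'],s['tcp_pos'],s['tcp_rot'],robot.nose_length)
E
```

```text
scene 503.7682219771314 [1.25338272 0.72569888 1.43066921] [-0.40124259 -0.4330127  -0.80715822]
side 516.3781556092498 [ 0.10455308 -0.84957075  1.23810317] [ 0.33613354  0.57162604 -0.74850378]
0.1 [ 0.28476259 -0.61143736  0.24136413] [-3.13980091e+00  3.68194543e-05  4.35850304e-01] 0.011
```

View pics/scene.png

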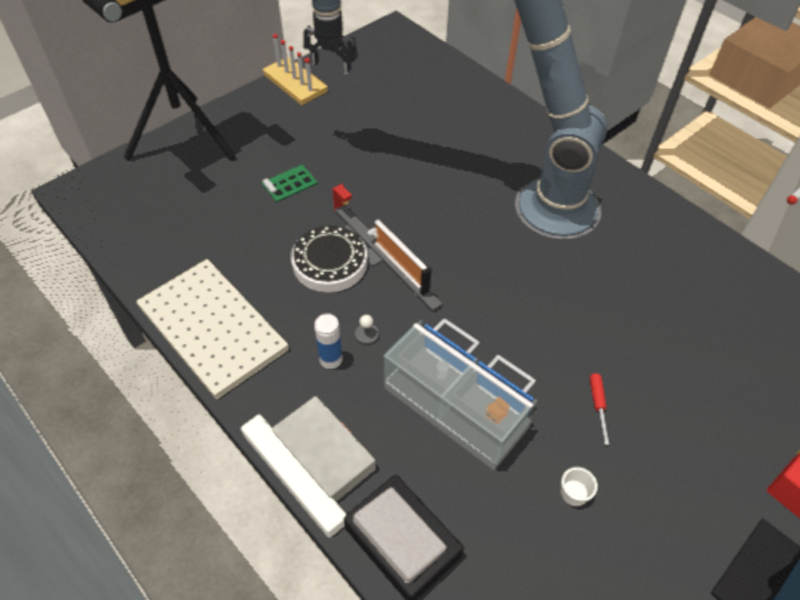

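View pics/side.png

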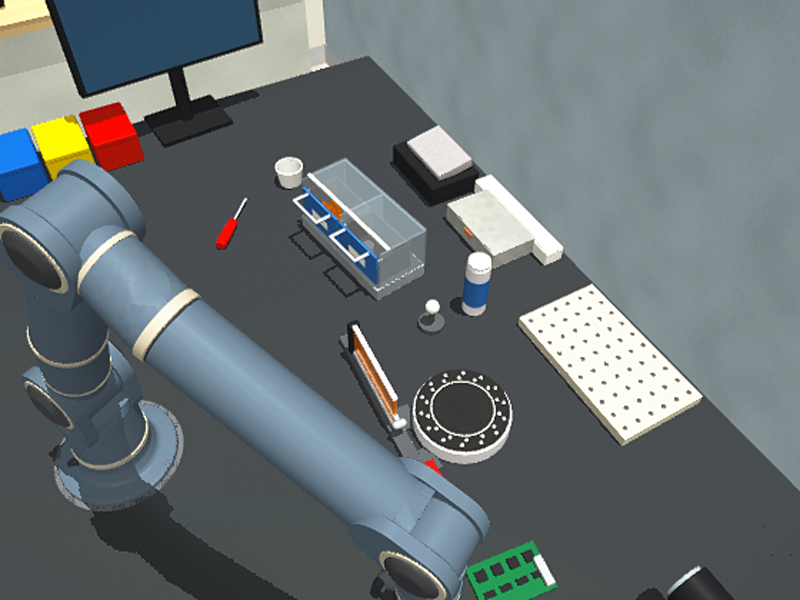

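The scene view shows the bank at about (460,390) with its front facing the robot. The block is seen in the left bin at (498,410), the roller in the other at (443,368). The turntable is at (330,257) and the guard post at (426,278). Next I'll enlarge.

Run:
```python
from h import *
f=pickle.load(open('pics/scene.pkl','rb')); g=pickle.load(open('pics/side.pkl','rb'))
a=f['image'][215:335,260:380]; b=g['image'][105:215,195:305]
c=f['image'][125:225,200:310]
R=lambda i:cv2.resize(i,(400,400),interpolation=cv2.INTER_CUBIC)
cv2.imwrite('pics/c1.png',np.hstack([R(a),R(b)])[:,:,::-1])
for n,F in(('scene',f),('side',g)):
    P=cloud(F); im=F['image'].astype(int); z=P[...,2]
    # turntable top
    m=(abs(z-.045)<.006)&(P[...,0]>.3)&(P[...,0]<1)&(P[...,1]<.1)&(P[...,1]>-.6)
    k,l,st,ce=cv2.connectedComponentsWithStats(m.astype(np.uint8))
    for i in range(1,k):
        if st[i,4]>300:
            q=P[l==i]; print(n,'tt',st[i],(cv2.minEnclosingCircle(q[:,:2].astype(np.float32))),np.median(q,0))
    # bank-ish pts histogram of heights
    m=(z>.1)&(P[...,0]>.3)&(P[...,0]<1)&(P[...,1]>-.5)&(P[...,1]<.6)
    k,l,st,ce=cv2.connectedComponentsWithStats(m.astype(np.uint8))
    for i in range(1,k):
        if st[i,4]>15: q=P[l==i]; print(n,'hi',st[i],q.min(0).round(3),q.max(0).round(3))
```

```text
scene tt [ 204  158   53   42 1383] ((0.59151291847229, -0.24748532474040985), 0.09749630838632584) [ 0.59616507 -0.24565987  0.04676987]
scene hi [263 154  39  40 207] [ 0.462 -0.209  0.1  ] [ 0.497 -0.005  0.118]
scene hi [221 220  18  22 319] [ 0.748 -0.05   0.101] [0.797 0.005 0.16 ]
scene hi [ 269  223  107   93 4636] [0.52  0.097 0.1  ] [0.728 0.417 0.156]
side tt [336 158  50  23 333] ((0.9327782392501831, 0.05256060138344765), 0.0803942084312439) [0.93332047 0.06332745 0.04758987]
side tt [ 289  258   69   60 2994] ((0.5917705297470093, -0.25234442949295044), 0.0945376604795456) [ 0.58969793 -0.25678211  0.04550648]
side hi [ 205  110   94   78 3329] [0.522 0.094 0.1  ] [0.73  0.414 0.153]
side hi [326 177  18  25 365] [ 0.744 -0.053  0.1  ] [0.794 0.002 0.158]
side hi [243 224  36  58 279] [ 0.466 -0.211  0.1  ] [ 0.495 -0.006  0.115]
```

View pics/c1.png

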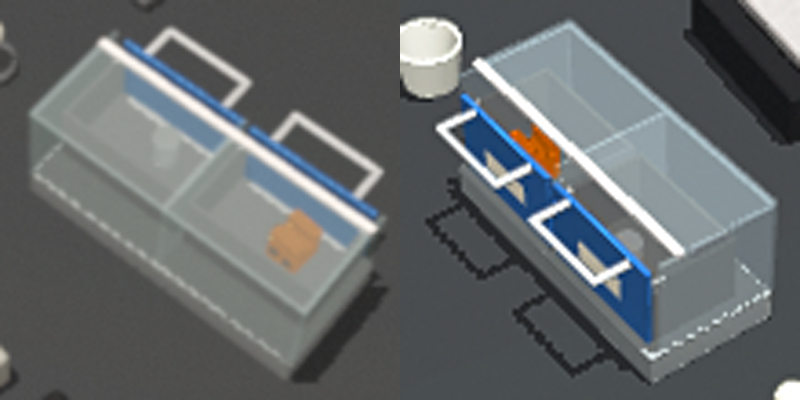

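The crop shows the U-handles, left bar from about (297,115) to (380,172) in the left half and from (440,127) to (497,183) in the right half; the orange block stands in the left bin. Next I'll fit the roof plane, ring and guard.

Run:
```python
from h import *
for n in('scene','side'):
    F=pickle.load(open(f'pics/{n}.pkl','rb'))
    P=cloud(F); im=F['image'].astype(int); z=P[...,2]
    reg=(P[...,0]>.48)&(P[...,0]<.76)&(P[...,1]>.06)&(P[...,1]<.45)
    m=reg&(abs(z-.143)<.005)
    q=P[m][:,:2].astype(np.float32)
    c,wh,a=cv2.minAreaRect(q); print(n,'roof',m.sum(),c,wh,a,np.median(z[m]))
    # bars via bright pixels intersected w plane z=.12, outside roof
    s=(a ,); 
    ring=(im.min(2)>130)
    v,u=np.nonzero(ring); W=np.array([px(F,a_,b_,plane=.045) for a_,b_ in zip(u,v)])
    d=np.hypot(W[:,0]-.5915,W[:,1]+.25)
    r=W[(d>.05)&(d<.068)][:,:2]
    A=np.c_[2*r,np.ones(len(r))]; s=np.linalg.lstsq(A,(r**2).sum(1),rcond=None)[0]; print('ring',s[:2],np.sqrt(s[2]+s[:2]@s[:2]),len(r))
    # guard: points z>.09
    m=(z>.1)&(P[...,0]>.42)&(P[...,0]<.53)&(P[...,1]<.03)&(P[...,1]>-.25)
    q=P[m]; l=cv2.fitLine(q[:,:2].astype(np.float32),cv2.DIST_HUBER,0,.01,.01).ravel(); print('guard',l, np.degrees(np.arctan2(l[1],l[0])), q[:,1].min(),q[:,1].max())
    dark=m&(im.max(2)<60); print('post top',dark.sum(),P[dark].min(0),P[dark].max(0))
    m=(z>.008)&(z<.022)&(P[...,0]>.4)&(P[...,0]<.53)&(P[...,1]>-.02)&(P[...,1]<.08); q=P[m]; print('rail',q.min(0),q.max(0),len(q)) if len(q) else 0
    # bin front blue
    m=reg&(im[...,2]>im[...,0]+50)&(z>.119); print('blue',m.sum(),[*map(lambda x:np.round(x,3),(P[m][P[m][:,1].argmin()],P[m][P[m][:,1].argmax()]))] if m.sum() else 0)
# bars, from crop pixel readings
f=pickle.load(open('pics/scene.pkl','rb')); g=pickle.load(open('pics/side.pkl','rb'))
S=lambda x,y:px(f,260+x*120/400,215+y*120/400,plane=.12)
G=lambda x,y:px(g,195+(x-400)*110/400,105+y*110/400,plane=.12)
print('left bar',S(297,115),S(380,172),G(440,127),G(497,183)); print('right',S(170,31),S(247,83))
```

```text
scene roof 2854 (0.6460564136505127, 0.2563135027885437) (0.12829478085041046, 0.3076052665710449) 7.793245315551758 0.1445416098553884
ring [ 0.5903098  -0.25287778] 0.06173767114871439 138
guard [ 0.07855523  0.99690974  0.4783392  -0.09538569] 85.49447 -0.20940640844646197 -0.0046491968010537515
post top 29 [ 0.47218607 -0.01658723  0.10023889] [ 0.49734845 -0.0046492   0.11438986]
rail [ 0.40064246 -0.01977987  0.00801311] [0.52934644 0.07780678 0.02197387] 146
blue 220 [array([0.6  , 0.109, 0.13 ]), array([0.56 , 0.386, 0.125])]
side roof 2078 (0.6475792527198792, 0.2580445408821106) (0.12573382258415222, 0.3138425946235657) 8.142468452453613 0.1440648899485251
ring [ 0.59279094 -0.25037006] 0.06112090423378178 222
guard [ 0.06583523  0.9978305   0.47758302 -0.10602971] 86.22518 -0.21055954365734403 -0.005655597614066438
post top 34 [ 0.47158942 -0.02289857  0.10034703] [ 0.49548112 -0.0056556   0.11310832]
rail [ 0.43220499 -0.0197522   0.00805208] [0.52580053 0.0710556  0.02135527] 67
blue 173 [array([0.601, 0.106, 0.128]), array([0.559, 0.388, 0.125])]
left bar [0.53414643 0.26895197 0.12      ] [0.52170903 0.35995586 0.12      ] [0.52847978 0.36115415 0.12      ] [0.54187223 0.27098048 0.12      ]
right [0.55690385 0.12407813 0.12      ] [0.54377038 0.21392724 0.12      ]
```

```bash
cat >> h.py <<'E'
from scipy.spatial.transform import Rotation as Ro
YB=.139; O=np.array([.579,.2477,0]); xb=np.array([np.cos(YB),np.sin(YB),0]); yb=np.array([-np.sin(YB),np.cos(YB),0]); zb=np.array([0,0,1.])
def binp(x,y,z,th):  # point in left bin frame -> world
    return O+.073*yb+.04*zb+y*yb+(x*np.cos(th)-z*np.sin(th))*xb+(x*np.sin(th)+z*np.cos(th))*zb
def ori(tilt,close='x',s=1,yaw=0):
    z=np.sin(tilt)*xb-np.cos(tilt)*zb
    y=s*((np.cos(tilt)*xb+np.sin(tilt)*zb) if close=='x' else yb)
    M=np.c_[np.cross(y,z),y,z]@Ro.from_euler('z',yaw).as_matrix()
    return Ro.from_matrix(M).as_euler('xyz')
def tz(o): return Ro.from_euler('xyz',o).as_matrix()[:,2]
E
python3 - <<'E'
from h import *
for s in(1,-1):
    for t in (.3,.75):
        for cl in 'xy':
            for th in (0,.75):
                o=ori(t,cl,s); p=binp(-36,0,80,th)*1 if 0 else binp(-.036,0,.08,th)
                print(s,t,cl,th,p.round(3),np.round(o,2),(lambda q:None if q is None else np.round(q,2))(robot.inverse_kinematics(p,o)))
E
```

```text
1 0.3 x 0 [0.533 0.315 0.12 ] [2.84 0.   1.71] [-0.1   0.53 -0.75  1.95  0.86  0.71 -1.24]
1 0.3 x 0.75 [0.489 0.309 0.074] [2.84 0.   1.71] [ 0.02  0.65 -0.98  2.06  1.16  0.78 -1.55]
1 0.3 y 0 [0.533 0.315 0.12 ] [ 3.14  0.3  -3.  ] [ 0.13  0.7  -1.12  1.94  1.11  0.93  0.16]
1 0.3 y 0.75 [0.489 0.309 0.074] [ 3.14  0.3  -3.  ] [ 0.14  0.79 -1.2   2.06  1.29  0.96 -0.05]
1 0.75 x 0 [0.533 0.315 0.12 ] [2.39 0.   1.71] [ 0.09  0.75 -1.18  2.2   1.84  1.08 -2.09]
1 0.75 x 0.75 [0.489 0.309 0.074] [2.39 0.   1.71] [ 0.03  0.85 -1.18  2.3   1.94  1.21 -2.24]
1 0.75 y 0 [0.533 0.315 0.12 ] [ 3.14  0.75 -3.  ] [-0.3   0.48 -0.62  2.22  1.81  0.7  -0.68]
1 0.75 y 0.75 [0.489 0.309 0.074] [ 3.14  0.75 -3.  ] [-0.08  0.71 -0.99  2.3   1.93  1.04 -0.76]
-1 0.3 x 0 [0.533 0.315 0.12 ] [-2.84  0.   -1.43] [ 0.16  0.74 -1.18  1.94  1.15  0.97  1.71]
-1 0.3 x 0.75 [0.489 0.309 0.074] [-2.84  0.   -1.43] [ 0.14  0.78 -1.18  2.06  1.28  0.95  1.52]
-1 0.3 y 0 [0.533 0.315 0.12 ] [ 3.14 -0.3   0.14] [-0.32  0.45 -0.44  1.96  0.65  0.6  -2.65]
-1 0.3 y 0.75 [0.489 0.309 0.074] [ 3.14 -0.3   0.14] [-0.99  0.45  0.34  2.12  0.04  0.34 -2.17]
-1 0.75 x 0 [0.533 0.315 0.12 ] [-2.39  0.   -1.43] [-0.3   0.48 -0.62  2.22  1.81  0.7   0.89]
-1 0.75 x 0.75 [0.489 0.309 0.074] [-2.39  0.   -1.43] [-0.08  0.71 -0.99  2.3   1.93  1.04  0.82]
-1 0.75 y 0 [0.533 0.315 0.12 ] [ 3.14 -0.75  0.14] [-1.07  0.42  0.32  2.26  1.96  0.34  2.15]
-1 0.75 y 0.75 [0.489 0.309 0.074] [ 3.14 -0.75  0.14] [-0.99  0.47  0.14  2.35  2.11  0.49  1.93]
```

Run:
```python
from h import *
o=ori(.3,'x',1); p=binp(-.036,0,.08,0)
robot.grip(.30,30)
robot.goto(p-.12*tz(o),o)
f=snap('wrist','w1'); s=robot.sense(); print(s['t'],s['tcp_pos'],p-.12*tz(o),s['opening'],s['wrist_force'])
P=cloud(f); im=f['image'].astype(int)
B=(P-O)@np.c_[xb,yb,zb]
m=(abs(B[...,2]-.122)<.008)&(abs(B[...,1]-.073)<.035)&(B[...,0]<-.02)&(B[...,0]>-.06)
print(m.sum(),np.median(B[m],0) if m.any() else 0)
```

```text
4.05 [0.49861401 0.3094405  0.23454083] [0.49811247 0.3100946  0.23464038] 0.30261114803931477 [-0.23377312 -1.15513471  0.00320397]
919 [-0.03747732  0.07568465  0.12235963]
```

View pics/w1.png

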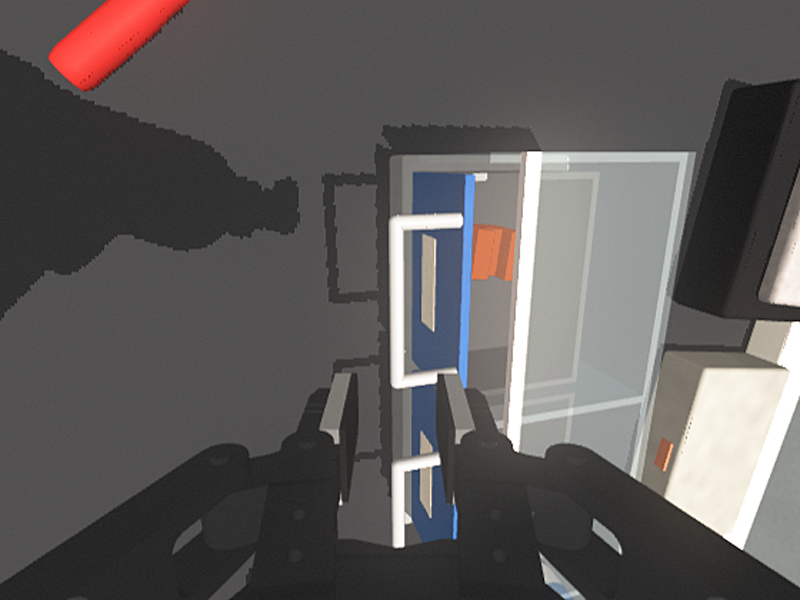

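The view shows the fingers straddling the line of the left bar (bar at (398,300), ends at (430,220) and (425,380)) and the block at (493,252). The bar is within 2 mm of the prediction, so I'll descend and pull.

```bash
sed -i 's/O=np.array(\[.579,/O=np.array([.578,/' h.py
python3 - <<'E'
from h import *
o=ori(.3,'x',1)
hit=robot.move_straight(binp(-.036,0,.08,0),vel=.1,contact_N=8)
print('hit',hit,robot.sense()['tcp_pos'])
if not hit:
    robot.grip(.2)
    for th in np.linspace(.06,.75,8):
        robot.move_straight(binp(-.036,0,.08,th),vel=.08)
    s=robot.sense(); print(s['t'],s['tcp_pos'],s['wrist_force'],s['opening'])
    robot.grip(.30)
    robot.move_straight(s['tcp_pos']-.15*tz(o),vel=.2)
    f=snap('wrist','w2'); g=snap('side','s2'); print(robot.sense()['t'])
E
```

```text
hit False [0.53240628 0.31535056 0.12073039]
7.7083 [0.48760541 0.30865413 0.07388245] [1.06427971 0.12462259 0.19998648] 0.2007476095499359
8.9583
```

Run:
```python
from h import *
a=cv2.imread('pics/w2.png'); g=pickle.load(open('pics/s2.pkl','rb'))['image'][:,:,::-1]
cv2.imwrite('pics/c2.png',np.hstack([cv2.resize(a,(400,300)),cv2.resize(g[95:215,180:340],(400,300))]))
cv2.imwrite('pics/c2.png',cv2.copyMakeBorder(cv2.imread('pics/c2.png'),0,0,0,0,0))
th=.75
for n in('w2','s2'):
    F=pickle.load(open(f'pics/{n}.pkl','rb')); P=cloud(F); im=F['image'].astype(int)
    m=(im[...,0]>im[...,2]+60)&(im[...,0]>im[...,1]+35)
    D=P-binp(0,0,0,th); ex=np.cos(th)*xb+np.sin(th)*zb; ez=-np.sin(th)*xb+np.cos(th)*zb
    L=D@np.c_[ex,yb,ez]; m&=(abs(L)<.1).all(-1); q=L[m]
    print(n,len(q),np.percentile(q,[2,50,98],axis=0).round(4) if len(q) else 0)
    t=q[q[:,2]>.043]; 
    if len(t)>10: print('top',len(t),np.median(t[:,2]),cv2.minAreaRect(t[:,:2].astype(np.float32)*1000))
    blue=(im[...,2]>im[...,0]+50)&(abs(L[...,0])<.03)&(abs(L[...,1])<.07)&(L[...,2]>0)&(L[...,2]<.1)
    print('blue',np.percentile(L[blue],[2,50,98],axis=0).round(4))
```

```text
w2 1915 [[0.0083 0.0001 0.0048]
 [0.0261 0.0194 0.0463]
 [0.0441 0.0338 0.0493]]
top 1024 0.04792229960103615 ((25.27222442626953, 16.819496154785156), (32.101158142089844, 36.209129333496094), 84.68419647216797)
blue [[ 0.0009 -0.0609  0.0078]
 [ 0.0058  0.0046  0.0652]
 [ 0.0063  0.0632  0.0849]]
s2 195 [[ 0.0084 -0.0027  0.0058]
 [ 0.0274  0.007   0.0359]
 [ 0.0459  0.0352  0.0541]]
top 68 0.04982623802047385 ((27.467378616333008, 14.161307334899902), (37.37602233886719, 36.68438720703125), 82.59869384765625)
blue [[ 0.0018 -0.0694  0.0126]
 [ 0.0066 -0.0077  0.0692]
 [ 0.009   0.0637  0.0896]]
```

View pics/c2.png

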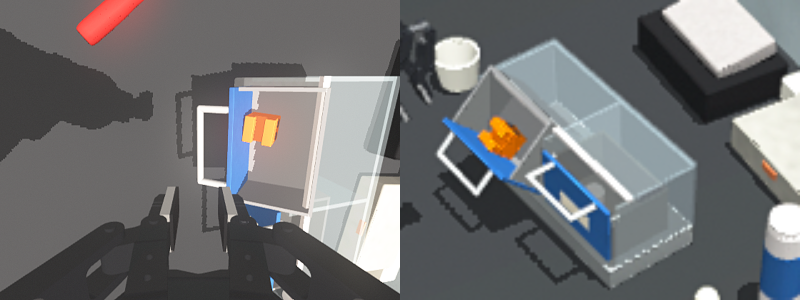

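The bin stands fully open, with the block (at (262,128) left, (500,135) right) against the panel at bin-frame (25,17) mm, turned about −5°; its top is at 48–49 mm as it must be. Next I'll grasp along the bin's normal.

```bash
cat >> h.py <<'E'
def orig(th,psi,s=1):
    ex=np.cos(th)*xb+np.sin(th)*zb; ez=-np.sin(th)*xb+np.cos(th)*zb
    y=s*(np.cos(psi)*yb-np.sin(psi)*ex); z=-ez
    return Ro.from_matrix(np.c_[np.cross(y,z),y,z]).as_euler('xyz')
E
python3 - <<'E'
from h import *
th=.75; psi=-.093; o=orig(th,psi)
p=lambda z:binp(.0252,.0168,z,th)
robot.grip(.62,40)
robot.goto(p(.17),o)
hit=robot.move_straight(p(.030),vel=.12,contact_N=8)
s=robot.sense(); print('hit',hit,s['tcp_pos'],p(.03))
robot.grip(0.0,40); s=robot.sense(); print(s['opening']*85,s['gripper_force'],s['wrist_force'])
snap('wrist','w3')
if not hit and s['gripper_force']>5:
    robot.move_straight(p(.19),vel=.12); s=robot.sense(); print(s['t'],s['opening']*85,s['gripper_force'],s['wrist_force'],s['joint_pos'])
    snap('wrist','w4')
E
```

```text
hit True [0.56141613 0.33552984 0.0834757 ] [0.56356674 0.33635531 0.07912796]
30.74809884045319 39.41146977245808 [-2.27198435 -1.66560949  5.37946146]
```

Run:
```python
from h import *
th=.75
s=robot.sense(); L=(np.array(s['tcp_pos'])-binp(0,0,0,th))@np.c_[np.cos(th)*xb+np.sin(th)*zb,yb,-np.sin(th)*xb+np.cos(th)*zb]; print(L)
robot.move_straight(binp(.0252,.0168,.19,th),vel=.12); s=robot.sense(); print(s['t'],s['opening']*85,s['gripper_force'],s['wrist_force'],s['joint_pos'])
snap('wrist','w4')
```

```text
[0.0249115  0.01612562 0.03469271]
13.1 30.996196829502228 39.92252826690674 [-0.15764506  1.28377745 -1.13953857] [-0.1722572   0.30541824 -0.89648303  2.26041138  1.49952239  0.76944376
 -0.58601188]
```

View pics/w4.png

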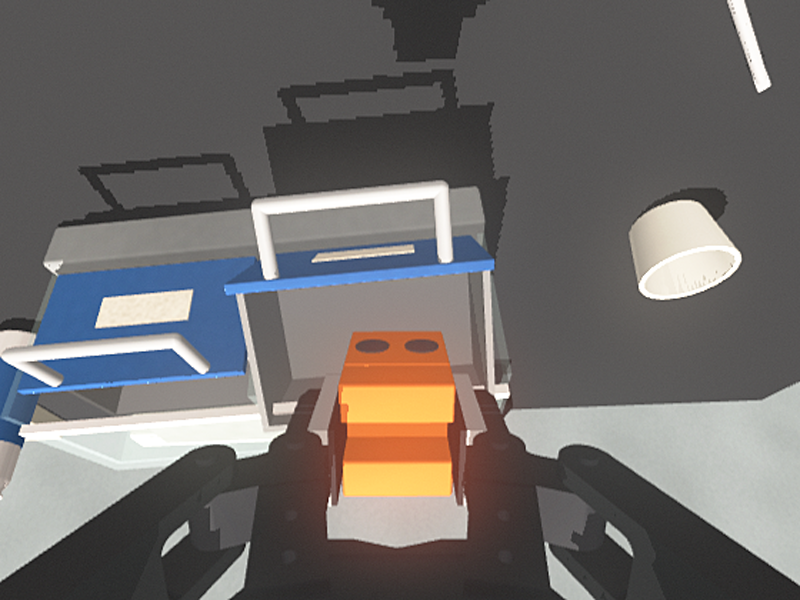

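The block (400,415) is held squarely and the bin stays open. On to the turntable.

Run:
```python
from h import *
q0=np.array(robot.sense()['joint_pos']); T=np.array([.592,-.2515,0])
lo,hi=np.array([-2.59,-.33,-1.39,.1,-1.04,.21,-2.66]),np.array([2.59,1.99,1.29,2.45,4.18,1.99,2.66])
best=None
for yaw in np.arange(-3.1,3.1,.3):
    q=robot.inverse_kinematics(T+[0,0,.2],[np.pi,0,yaw])
    if q is None or robot.inverse_kinematics(T+[0,0,.07],[np.pi,0,yaw]) is None: continue
    c=abs(np.array(q)-q0).max(); mg=np.min([q-lo,hi-q])
    if mg>.15 and (best is None or c<best[0]): best=(c,yaw)
print(best); yaw=best[1]
s=robot.sense(); robot.move_straight(np.array(s['tcp_pos'])+[0,0,.1],vel=.2)
robot.goto(T+[0,0,.25],[np.pi,0,yaw])
robot.move_straight(T+[0,0,.095],vel=.12)
robot.sleep(.3)
hit=robot.move_straight(T+[0,0,.068],vel=.015,contact_N=2.5)
s=robot.sense(); print(s['t'],hit,s['tcp_pos'],s['tcp_rot'],s['wrist_force'],s['gripper_force'])
snap('wrist','w5'); snap('scene','s5')
```

```text
(np.float64(1.1209584595281523), np.float64(-0.10000000000000187))
18.875 True [ 0.59197497 -0.25153215  0.07550405] [-3.14145057e+00  3.64572157e-04 -1.00080434e-01] [-0.2667031  -0.36684329  4.81794287] 40.492984503507614
```

View pics/w5.png

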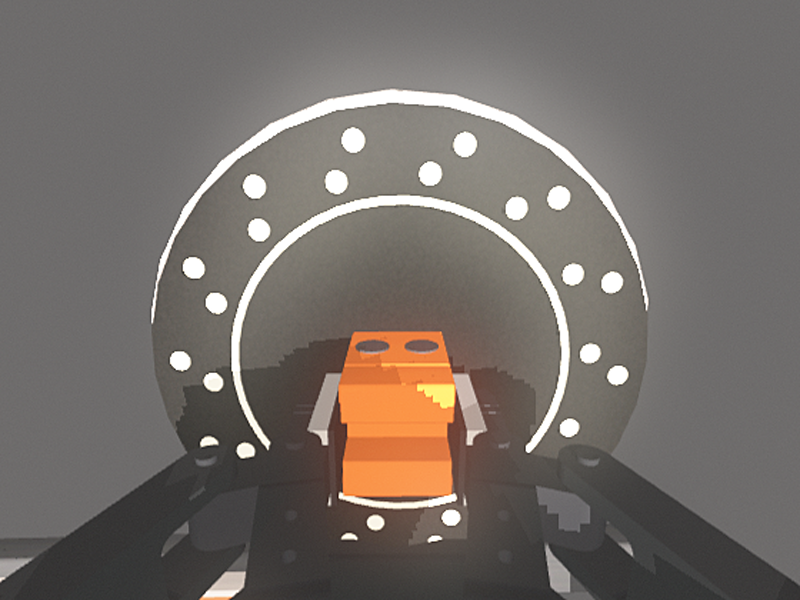

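The block (400,420) stands centred inside the ring, contact at the height expected. I'll release it, check, and push the guard.

Run:
```python
from h import *
T=np.array([.592,-.2515,0]); a=-.07; yt=np.array([-np.sin(a),np.cos(a),0])
robot.grip(.6); robot.sleep(.4)
robot.move_straight(T+[0,0,.22],vel=.15)
f=snap('wrist','w6'); P=cloud(f); im=f['image'].astype(int)
m=(im[...,0]>im[...,2]+60)&(im[...,0]>im[...,1]+35)&(np.hypot(P[...,0]-T[0],P[...,1]-T[1])<.07)
t=P[m&(P[...,2]>.08)]; print('block',np.percentile(P[m],[2,98],axis=0).round(3),np.median(t,0),cv2.minAreaRect(t[:,:2].astype(np.float32)*1000))
robot.grip(0.0)
F=np.array([.485,-.005,0]); o=[np.pi,0,a]
robot.goto(F+.045*yt+[0,0,.22],o)
robot.move_straight(F+.045*yt+[0,0,.075],vel=.2)
robot.sleep(.2)
hit=robot.move_straight(F-.22*yt+[0,0,.075],vel=.06,contact_N=28)
s=robot.sense(); print(s['t'],hit,(np.array(s['tcp_pos'])-T)@yt,s['tcp_pos'],s['wrist_force'])
```

```text
block [[ 0.557 -0.296  0.044]
 [ 0.61  -0.197  0.26 ]] [ 0.58327818 -0.24669161  0.08805668] ((591.2433471679688, -246.8512725830078), (109.59614562988281, 36.379364013671875), 86.58111572265625)
26.2167 True 0.12965757072091108 [ 0.47761831 -0.1135043   0.07580111] [-1.70456697  3.13252643  6.56851553]
```

Run:
```python
from h import *
T=np.array([.592,-.2515,0]); a=-.07; yt=np.array([-np.sin(a),np.cos(a),0])
p=np.array(robot.sense()['tcp_pos'])
for k in range(1,5):
    hit=robot.move_straight(p-.006*k*yt,vel=.03,contact_N=35)
    s=robot.sense(); print(hit,s['t'],(s['tcp_pos']-T)@yt,s['wrist_force'].round(1) if hasattr(s['wrist_force'],'round') else s['wrist_force'])
    if abs(s['wrist_force'][1])>25: break
snap('side','s7'); f=snap('scene','sc7')
g=pickle.load(open('pics/s7.pkl','rb'))['image'][:,:,::-1]
cv2.imwrite('pics/c7.png',np.hstack([cv2.resize(g[200:350,240:380],(400,428)),cv2.resize(f['image'][110:230,200:312,::-1],(400,428))]))
```

```text
False 26.5917 0.12861383409977575 [-0.6 15.9  8.5]
False 26.9417 0.12795547465067084 [-0.4 27.6 12.9]
```

View pics/c7.png

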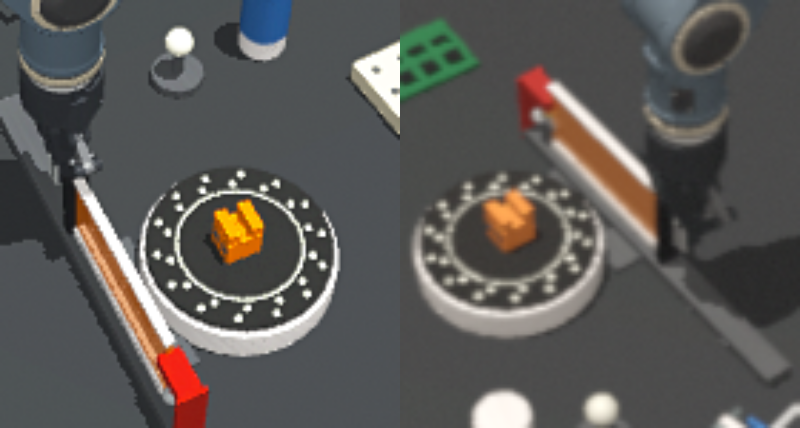

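The guard's end touches the red post and pushing at 27 N moves it no farther, so it is at the stop; the block stands upright inside the ring. Now I'll back off and tip the bin shut.

Run:
```python
from h import *
a=-.07; yt=np.array([-np.sin(a),np.cos(a),0])
p=np.array(robot.sense()['tcp_pos'])
robot.move_straight(p+.04*yt,vel=.1); robot.move_straight(p+.04*yt+[0,0,.2],vel=.25)
o=ori(.3,'x',1); b=lambda th:binp(-.036,0,.08,th)
robot.grip(.28,30)
robot.goto(b(.75)-.17*tz(o),o)
hit=robot.move_straight(b(.75),vel=.1,contact_N=8); print(hit,robot.sense()['t'],robot.sense()['tcp_pos'],b(.75))
if not hit:
    robot.grip(.17)
    for th in np.linspace(.68,.0,8):
        h=robot.move_straight(b(th),vel=.08,contact_N=20)
        if h: print('contact',th,robot.sense()['wrist_force']); break
    s=robot.sense(); print(s['t'],s['tcp_pos'],s['wrist_force'])
    robot.grip(.28)
    robot.move_straight(np.array(s['tcp_pos'])-.15*tz(o),vel=.15)
    snap('side','s8'); f=snap('scene','sc8'); print(robot.sense()['t'])
    w=snap('wrist','w8'); B=(cloud(w)-O)@np.c_[xb,yb,zb]
    m=(abs(B[...,2]-.122)<.008)&(abs(B[...,1]-.073)<.035)&(B[...,0]<-.02)&(B[...,0]>-.06); print(m.sum(),np.median(B[m],0))
    g=pickle.load(open('pics/s8.pkl','rb'))['image'][:,:,::-1]
    cv2.imwrite('pics/c8.png',np.hstack([cv2.resize(g[90:350,180:400],(400,472)),cv2.resize(f['image'][110:350,190:390,::-1],(400,472))]))
```

```text
False 32.275 [0.48796467 0.30900642 0.07458206] [0.48779375 0.30879089 0.07399611]
34.5917 [0.53243242 0.31492939 0.12000276] [-0.6350396  -0.55137329 -0.2037417 ]
36.1
763 [-0.03642392  0.07575856  0.12235083]
```

View pics/c8.png

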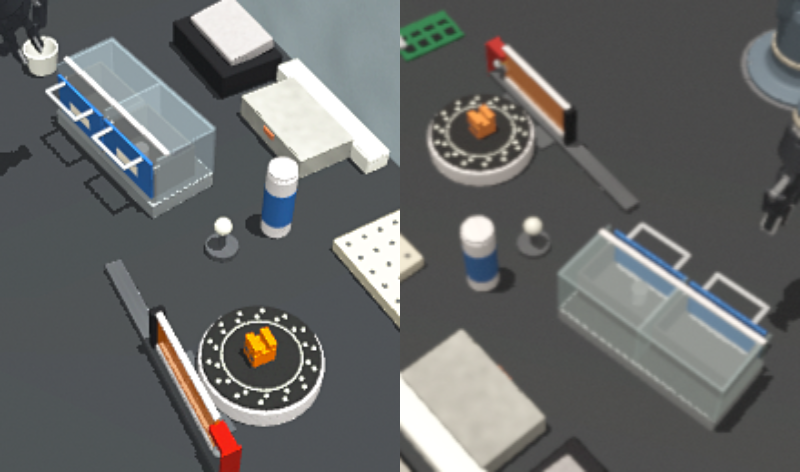

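Both bins are shut (left bar back at (-36, 122)), the roller is in its bin at (635,285), the guard stays against the red post, and the block stands in the ring. Handing in.

```bash
python3 -c "
from h import *
print(robot.close_job())"
```

```text
the job is handed in; nothing more can be done
None
```

The job is handed in at about 36 s of the 72 s allowed. In the last pictures the block stood upright inside the ring, the guard was shut against its stop and stayed there after I let go, and both bins were shut with the roller still in its own; the hand-in gave no verdict.

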